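Take the grease filter off the sloping extractor and lay it in the tray

ROBOT

A 6-joint arm with a two-finger parallel gripper is mounted at the origin on a cart in front of the work surface, level with it; the furniture and walls round the work are solid. World frame = base frame: x ahead of the robot, y to its left, z up, the work surface at z = 0. Lengths are in mm, angles in rad, forces in N, time in s.
With the tool pointing down it reaches from about 350 to 950 mm from the base axis. Payload 17.4 kg.
Tool frame: the origin (TCP) lies between the finger pads; the fingertips stand 8 mm ahead of it and the grasp point (between the pads) lies 11 mm behind it; z points along the fingers, y is the line along which they close (so a half turn about z gives the same grasp; the last joint's range is limited). The gripper opens to 93 mm and grips with 3 to 60 N. Pads are 15 mm wide; open, the fingers measure 128 mm over their backs; the gripper's body (75 mm by 188 mm) begins 65 mm behind the grasp point.
Start: joints at [1.137, 0.116, 1.442, -0, 1.584, -0.038], TCP at [260.252, 622.817, 226.646] pointing down, gripper open.
Joint ranges: [-2.83, 2.83], [-0.83, 2.19], [0.07, 2.5], [-1.14, 4.28], [0.01, 3], [-2.97, 2.97]. Speed limits (rad/s): [1.89, 1.89, 2.22, 3.14, 3.14, 3.14].

INTERFACE

Orientations are given as a unit quaternion [w, x, y, z].
In Python, from station import bot, hand, kin, viewer, hand_in gives the robot as it stands. The module is installed in compiled form; this text tells all that it offers. Calls block until the motion is done:
- bot.reach(position, orientation): joint-space move of the TCP to a pose.
- bot.line_to(position, frame=None, vel=150, until_force=None): straight line of the TCP; frame=None keeps the orientation; vel is the mean speed in mm/s. With until_force (N) it stops when the force on the tool has changed by that much, and returns True; else False.
- bot.move_joints(angles): joint-space move.
- hand.gripper_to(opening, grasp_force=None): finger opening in mm; grasp_force is the grip in N (None keeps the last); returns when the fingers have stopped.
- bot.hold(seconds).
- kin.inverse_kinematics(position, orientation): joint angles nearest the present ones, or None.
- bot.get_obs(): the state.
- viewer.read_camera(name): name is "scene" or "top" or "wrist"; returns a dict with "color" (420x560x3 uint8, red, green, blue), "intrinsics" (3x3 intrinsics, pixels), "distortion" ([k1, k2, p1, p2, k3] as OpenCV has them; the pictures are not rectified), "R" (3x3) and "t" (3): a world point X has camera coordinates R X + t; the wrist camera has in their place "T_tool_cam" (4x4, takes a point from camera to tool coordinates, whose origin is the TCP and whose axes are the flange's). Camera axes: x right, y down, z forward; pixel columns grow to the right and rows downward; lengths in mm; the calibration is good to about 2 mm. A picture is of the moment at which its call begins: read the wrist's pose just before it. There is no depth.
A pose or a line that the arm cannot do raises bot.IKError and nothing moves.
- hand_in(): hands the job in; it is judged then, once.
The state is a dict: "time": time; "joints": joint angles; "qd": joint speeds; "effort": joint torques, N m; "ee_pos": TCP position; "tool_rot": TCP orientation; "contact_force": force on the tool from outside, world axes, zero at the start; "wrist_torque": the same for the moment, N m; "gripper_width": finger opening in mm; "grasp_force": force on a finger pad.
Only numpy, scipy, OpenCV 4.12 (cv2) and the standard library are available. Lean on these libraries where they do the work, as an engineer would, in place of code of your own. Each camera call takes 0.05 s, during which the arm holds its last target. There are 200 camera calls.

TASK

The grease filter on the front of the small portable extractor is due for a wash. Slide it up the sloping face until its studs stand in the wide ends of the keyhole slots, lift it off, and lay it down (do not drop it) flat in the bamboo tray with its grip bar on top. Let go of it, and do not disturb the pepper mill, the salt shaker or the other things standing around.

Things in the scene. Friction and masses are not known exactly. Their poses are not given: they have to be found in the camera images.
- extractor: White portable extractor, 200 deep, 190 wide, 185 mm high; it stands firm and cannot be moved. Origin under its centre, x to its back. Its front slopes at 35 degrees and faces the robot; a lip 43 mm high closes the top of the slope, 100 mm up-slope of the face point.
- face (a point): Point on the extractor's sloping face, under the middle of the hanging filter. z points square out of the face (up and to the robot, 35 degrees from vertical), x up the slope, y along the face. Two fixed mushroom studs stand at x = +38, y = +-52 mm: shank 8 dia., head 18 dia. x 4, head's underside 11 and top 15 mm off the face.
- filter: Loose aluminium grease filter, plate 110 (x) x 150 (y) x 5 mm, 0.25 kg. Origin mid-underside, z out of the grip side, x to its upper edge. Keyholes at y = +-52: narrow part 11 wide, upper end at x = +42.5; wide end 26 x 26, centre x = +16 mm. It hangs with studs at the upper ends, origin at the face point; slid 22 mm up-slope (19 to 25) it lifts straight off the face. Let go, it may slide back.
- filter_grip (a point): Centre of the filter's square-edged grip bar: 76 mm long (filter y), 12 thick (x), 16 high (z), on two 10 mm posts at y = +-33 mm. It lies 36 mm above the underside over the middle of the plate; the gap under the bar is 23 mm. Axes as the filter's.
- tray: Bamboo tray, 186 (x) x 286 (y) x 22 mm high, loose. Origin at the centre of its underside; floor 7 mm thick, inside 170 x 270 mm with 8 mm rims.
- pepper_mill: Wooden pepper mill, 58 dia., 170 high, bystander; origin under its foot.
- salt_shaker: Glass and metal salt shaker, 44 dia., 90 high, bystander; origin under its foot.

How it is judged:
By the outcome, as a careful person would: the job done as asked, in the order asked, and still so for the second after the job is handed in, with the robot touching nothing.
It also fails if it takes over 42 s, if anything falls off the work surface, if the arm or the gripper's body presses on something with over 40 N, if the wrist force passes 120 N, or if a joint passes its speed limit or range.

## Working session

There is one attempt and no reset: what is moved stays moved. The work goes in short steps, each a Python script; the robot and the scene stay as the last script left them, time stands still between calls to the robot, and variables do not carry over. Pictures are saved under pics/ and viewed, at most 10 in all, crops included, and the job is handed in when it is done.

```bash
mkdir -p pics; python3 - <<'E'
from station import bot, hand, kin, viewer
import cv2,pickle
o=bot.get_obs();print(o)
d={}
for n in("scene","top","wrist"):
    c=viewer.read_camera(n);d[n]=c
    cv2.imwrite(f"pics/{n}0.png",c["color"][:,:,::-1])
    print(n,{k:v for k,v in c.items() if k!="color"})
pickle.dump(d,open("cams.pkl","wb"))
E
```

```text
{'time': 0.0, 'joints': array([ 1.13718880e+00,  1.16502459e-01,  1.44227262e+00, -4.42533624e-05,
        1.58398107e+00, -3.78409962e-02]), 'qd': array([ 5.87617478e-05, -1.39956034e-04,  1.12078126e-03,  9.68753110e-04,
        5.96317301e-04,  1.70094262e-03]), 'effort': array([-7.35648809e-04, -7.21225476e+01, -6.22622037e+01,  7.79063185e-02,
        2.34896987e-02, -1.12380633e-04]), 'ee_pos': array([260.1880051 , 622.62972051, 225.88949736]), 'tool_rot': array([-1.14351964e-04,  1.96594585e-01,  9.80484691e-01, -5.70824618e-04]), 'contact_force': array([ 1.43857547, -0.34364114, -0.37688472]), 'wrist_torque': array([-0.03400827,  0.00912248, -0.01057768]), 'grasp_force': 0.0, 'gripper_width': 93.07205865339229}
scene {'intrinsics': array([[481.1226414 ,   0.        , 277.8901392 ],
       [  0.        , 481.1226414 , 207.80359535],
       [  0.        ,   0.        ,   1.        ]]), 'distortion': array([-0.07870585,  0.        ,  0.        ,  0.        ,  0.        ]), 'R': array([[ 0.6302919 , -0.77632089, -0.00761564],
       [-0.53127074, -0.42414219, -0.73338585],
      
[... 494 characters left out ...]
3063, -0.99781897]]), 't': array([ 181.78441406,  628.70915487, 1273.65704435])}
wrist {'intrinsics': array([[372.81284561,   0.        , 287.79143853],
       [  0.        , 372.81284561, 203.60699224],
       [  0.        ,   0.        ,   1.        ]]), 'distortion': array([-0.04599952,  0.        ,  0.        ,  0.        ,  0.        ]), 'T_tool_cam': array([[ 1.63279584e-04, -9.55567128e-01, -2.94773537e-01,
         8.29583252e+01],
       [ 9.99999947e-01,  7.29569772e-05,  3.17410740e-04,
        -1.04114826e-01],
       [-2.81801483e-04, -2.94773573e-01,  9.55567089e-01,
        -1.57861289e+02],
       [ 0.00000000e+00,  0.00000000e+00,  0.00000000e+00,
         1.00000000e+00]])}
```

View pics/scene0.png

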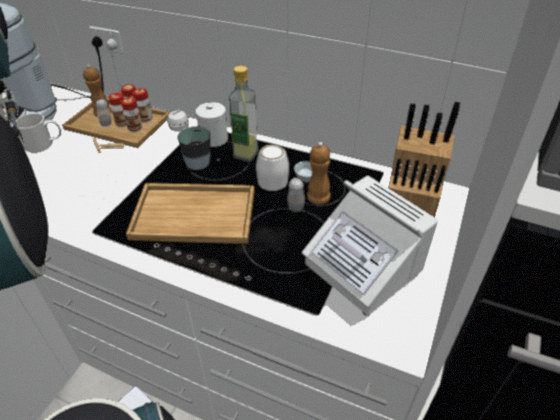

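View pics/top0.png

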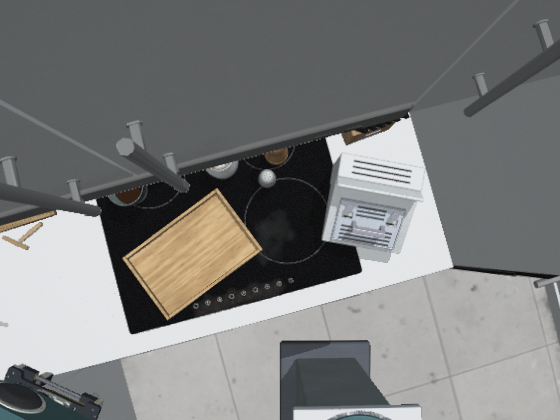

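The scene shows the extractor at about (370,240) with its filter at (352,253), and the tray at (193,212). In the top view the tray corners are about (218,189), (262,247), (168,320) and (123,260), and the filter is at about (368,222).

```bash
cat > h.py <<'E'
import numpy as np,cv2,pickle
from scipy.spatial.transform import Rotation as Ro
def ray(c,uv):
    p=cv2.undistortPoints(np.array([[uv]],float),c["intrinsics"],c["distortion"])[0,0]
    return c["R"].T@np.r_[p,1], -c["R"].T@c["t"]
def at_z(c,uv,z):
    d,o=ray(c,uv); return o+d*(z-o[2])/d[2]
def project(c,X):
    return cv2.projectPoints(np.atleast_2d(X).astype(float),cv2.Rodrigues(c["R"])[0],c["t"],c["intrinsics"],c["distortion"])[0][:,0]
def wrist_cam(c,obs):
    "give wrist image R,t in world"
    q=obs["tool_rot"]; T=np.eye(4); T[:3,:3]=Ro.from_quat(np.r_[q[1:],q[0]]).as_matrix(); T[:3,3]=obs["ee_pos"]
    M=np.linalg.inv(T@c["T_tool_cam"]); c["R"],c["t"]=M[:3,:3],M[:3,3]; return c
E
python3 - <<'E'
from h import *
d=pickle.load(open("cams.pkl","rb"));c=d["top"]
P=[at_z(c,p,22) for p in [(218,189),(262,247),(168,320),(123,260)]]
print(np.round(P,0)); print([np.linalg.norm(P[i]-P[i-1]) for i in range(4)])
a=c["color"][140:275,310:435]; s=d["scene"]["color"][165:315,295:445]
cv2.imwrite("pics/crop.png",np.hstack([cv2.resize(a,(500,540),interpolation=cv2.INTER_CUBIC)[:,:400], cv2.resize(s,(400,540)[:1]+(540,),interpolation=cv2.INTER_CUBIC)])[:,:,::-1])
# rough filter position by two-view midpoint
def tri(u,v):
    d1,o1=ray(d["top"],u);d2,o2=ray(d["scene"],v)
    k=np.linalg.lstsq(np.c_[d1,-d2],o2-o1,rcond=None)[0];a,b=o1+k[0]*d1,o2+k[1]*d2
    return (a+b)/2,np.linalg.norm(a-b)
print(tri((368,222),(352,253)))
E
```

```text
[[687. 341.  22.]
 [546. 234.  22.]
 [371. 460.  22.]
 [515. 570.  22.]]
[np.float64(286.7051547155129), np.float64(176.13457255179233), np.float64(285.87495465622135), np.float64(181.03064899268074)]
(array([602.07191037,  -9.88911109,  83.67141269]), np.float64(4.46138775038074))
```

View pics/crop.png

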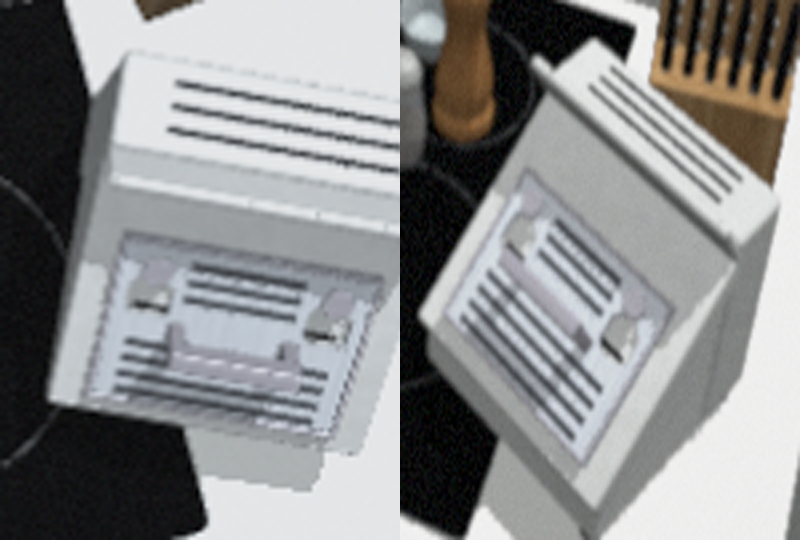

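The crop shows the filter hanging with both studs at the keyholes. In the top view the bar runs from about (353,228) to (384,233). In the scene view it runs from about (334,238) to (364,259). I'll triangulate the ends and go for a close look.

```bash
cat >> h.py <<'E'
def tri(c1,u,c2,v):
    d1,o1=ray(c1,u);d2,o2=ray(c2,v)
    k=np.linalg.lstsq(np.c_[d1,-d2],o2-o1,rcond=None)[0];a,b=o1+k[0]*d1,o2+k[1]*d2
    return (a+b)/2,np.linalg.norm(a-b)
def face_R(yaw):
    "columns: slope x, y, normal"
    return (Ro.from_euler("z",yaw)*Ro.from_euler("y",-35,degrees=True)).as_matrix()
def quat(M):
    q=Ro.from_matrix(M).as_quat(); return np.r_[q[3],q[:3]]
def tool_on(F):
    "tool z against face normal, tool y up-slope, tool x along face y"
    return quat(np.c_[F[:,1],F[:,0],-F[:,2]])
E
python3 - <<'E'
from h import *
from station import bot, hand, kin, viewer
d=pickle.load(open("cams.pkl","rb"));T,S=d["top"],d["scene"]
L,e1=tri(T,(353,228),S,(334.4,237.8));R,e2=tri(T,(384.5,233),S,(364.4,259.4))
y=L-R;yaw=np.arctan2(-y[0],y[1]);G=(L+R)/2
print(L,R,e1,e2,np.linalg.norm(y),np.degrees(yaw),G)
F=face_R(yaw);q=tool_on(F)
bot.reach(G+F[:,2]*180,q)
bot.line_to(G+F[:,2]*80,vel=150)
bot.hold(.3)
o=bot.get_obs();c=wrist_cam(viewer.read_camera("wrist"),o)
cv2.imwrite("pics/w1.png",c["color"][:,:,::-1]);pickle.dump(c,open("w1.pkl","wb"))
print(o["time"],o["ee_pos"],o["joints"])
E
```

```text
[588.12294202  28.83109241 114.85801822] [578.33221035 -45.92659149 110.19194668] 1.5805128662399193 3.7631622185631164 75.54033327917868 -7.461345972670683 [583.22757619  -8.54774954 112.52498245]
3.6 [537.73023087  -2.51821225 178.77057957] [-0.01654355 -0.56709604  2.17705603 -0.08147476  0.92433702  0.14236913]
```

View pics/w1.png

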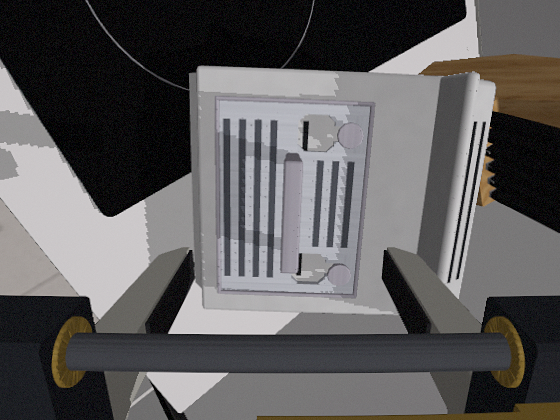

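The wrist view shows the filter's plate corners at about (217,97), (374,102), (356,297) and (218,292). The stud heads are at (349,135) and (340,274), and the bar runs from about (293,158) to (290,272). I'll fit the pose from these.

```bash
python3 - <<'E'
from h import *
from scipy.optimize import least_squares
c=pickle.load(open("w1.pkl","rb"))
X=np.array([(-55,75,5),(55,75,5),(55,-75,5),(-55,-75,5),(38,52,15),(38,-52,15),(0,38,44),(0,-38,44)],float)
U=np.array([(217,97),(374,102),(356,297),(218,292),(349,135),(340,274),(293,158),(290,272)],float)
pr=lambda p:project(c,p[:3]+X@face_R(p[3]).T)
r=least_squares(lambda p:(pr(p)-U).ravel(),[600,-8,85,-.13],loss="soft_l1",x_scale=[1,1,1,.01])
p=r.x;F=face_R(p[3]);print(p[:3],np.degrees(p[3]),"grip",p[:3]+36*F[:,2]);print(np.round(pr(p)-U,1))
np.save("face.npy",p)
# other-camera check of the grip, draw overlay
d=pickle.load(open("cams.pkl","rb"))
B=p[:3]+np.array([(0,38,44),(0,-38,44)])@F.T
print(project(d["top"],B),project(d["scene"],B))
im=c["color"][:,:,::-1].copy()
K=np.array([(x,y,z) for z in(28,44) for x in(-6,6) for y in(-38,38)])
for u in project(c,p[:3]+K@F.T): cv2.circle(im,tuple(int(v) for v in np.round(u)),1,(0,0,255),-1)
for u in pr(p): cv2.circle(im,tuple(int(v) for v in np.round(u)),1,(0,255,0),-1)
cv2.imwrite("pics/ov.png",cv2.resize(im[70:320,190:420],None,fx=2.3,fy=2.3,interpolation=cv2.INTER_CUBIC))
E
```

```text
[603.15638559  -9.86015026  88.31467274] -10.01033227474704 grip [582.82198175  -6.27086515 117.80414634]
[[-1.2 -1.2]
 [ 0.2 -0.2]
 [-0.1 -1.8]
 [ 0.7 -1.1]
 [ 0.7  0.5]
 [-1.4  0.2]
 [ 1.1  2.4]
 [-0.5  0.9]]
[[351.99648818 229.52236082]
 [385.21793085 235.32327073]] [[332.95693413 234.71595375]
 [361.12338477 255.95174753]]
```

View pics/ov.png

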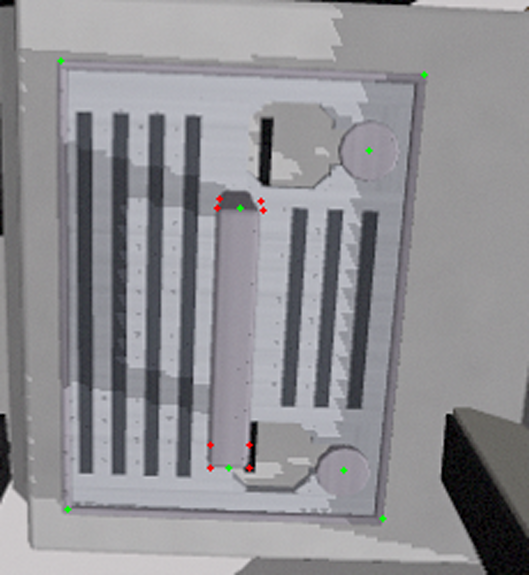

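The overlay fits the plate, studs and bar within about 2 px. I'll grasp now, slide 22 mm up, and look before lifting.

```bash
python3 - <<'E'
from h import *
from station import bot, hand, kin, viewer
p=np.load("face.npy");F=face_R(p[3]);q=tool_on(F);n=F[:,2]
pos=lambda x,z:p[:3]+F@[x,0,z]
def show(s):
    o=bot.get_obs();print(s,round(o["time"],2),"face xyz",np.round(F.T@(o["ee_pos"]-p[:3]),1),"f",np.round(F.T@o["contact_force"],1),"w",round(o["gripper_width"],1),round(o["grasp_force"],1));return o
hand.gripper_to(50,40)
bot.line_to(pos(0,75),q,vel=120)
hit=bot.line_to(pos(0,25),vel=60,until_force=8);show(f"down {hit}")
if not hit:
    hand.gripper_to(8,40);show("grip")
    bot.line_to(pos(22,25),vel=40);bot.hold(.2);o=show("slid")
    c=wrist_cam(viewer.read_camera("wrist"),o)
    cv2.imwrite("pics/w2.png",cv2.resize(c["color"][:,:,::-1],None,fx=1.4,fy=1.4));pickle.dump(c,open("w2.pkl","wb"))
E
```

```text
down False 5.95 face xyz [ 0.2  0.  25.2] f [-0.3  0.1  1. ] w 50.1 0.0
grip 6.64 face xyz [ 0.   0.  25.1] f [-1.2  0.4  1.7] w 11.6 40.0
slid 7.54 face xyz [22.  0. 25.] f [ 0.4 -0.2  1.1] w 11.7 40.0
```

View pics/w2.png

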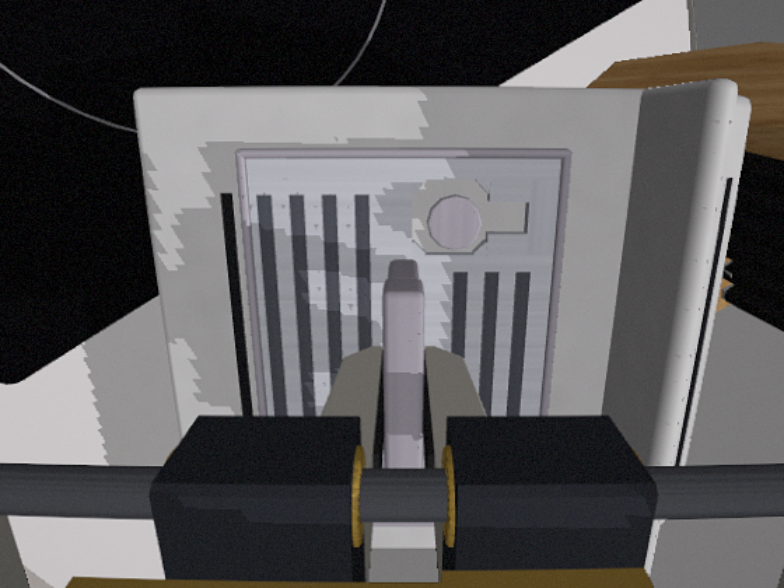

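The stud head at (455,222) stands in the middle of the wide end of the keyhole (412–488), so it's free to lift. I'll locate the bystanders near the tray, then lift and carry.

```bash
python3 - <<'E'
from h import *
from station import bot, hand, kin, viewer
d=pickle.load(open("cams.pkl","rb"));S=d["scene"]
for k,u in dict(mill=(318,198),salt=(296,207),canister=(271,185),glass=(196,164),bottle=(243,156)).items(): print(k,np.round(at_z(S,u,0)[:2]))
p=np.load("face.npy");F=face_R(p[3]);q=tool_on(F)
pos=lambda x,z:p[:3]+F@[x,0,z]
yaw=np.radians(37.3);c,s=np.cos(yaw),np.sin(yaw)
qt=quat(np.array([[-s,c,0],[c,s,0],[0,0,-1.]]).T)
T=np.array([530,401,0.])
def show(t):
    o=bot.get_obs();print(t,round(o["time"],2),np.round(o["ee_pos"],1),"f",np.round(o["contact_force"],1),"w",round(o["gripper_width"],1));return o
bot.line_to(pos(22,55),vel=50);show("lift")
bot.line_to(pos(22,140),vel=120)
o=bot.get_obs();bot.line_to([430,10,330],vel=180);show("back")
bot.reach(T+[0,0,200],qt);bot.hold(.3);o=show("above")
w=wrist_cam(viewer.read_camera("wrist"),o);cv2.imwrite("pics/w3.png",w["color"][:,:,::-1])
a=viewer.read_camera("scene")["color"];cv2.imwrite("pics/s3.png",np.hstack([cv2.resize(w["color"],(400,300)),cv2.resize(a,(400,300))])[:,:,::-1])
pickle.dump(w,open("w3.pkl","wb"))
E
```

```text
mill [774. 197.]
salt [712. 221.]
canister [739. 325.]
glass [678. 548.]
bottle [788. 470.]
lift 8.34 [589.8  -7.5 145.9] f [ 0.1  0.1 -1.3] w 11.5Traceback (most recent call last):
  File "<stdin>", line 14, in <module>
station.IKError: the arm cannot follow that straight line within its joint ranges
```

```bash
python3 - <<'E'
from h import *
from station import bot, hand, kin, viewer
p=np.load("face.npy");F=face_R(p[3]);q=tool_on(F)
pos=lambda x,z:p[:3]+F@[x,0,z]
for z in(75,95,115,130,140): print(z,np.round(pos(22,z)),kin.inverse_kinematics(pos(22,z),q))
for dz in(40,80,120,160): print(dz,kin.inverse_kinematics(pos(22,85)+[0,0,dz],q))
yaw=p[3];c,s=np.cos(yaw),np.sin(yaw)
for til in(0,17):
  M=face_R(yaw)@Ro.from_euler("y",35-til,degrees=True).as_matrix()
  print(til,kin.inverse_kinematics(np.array([530,0,300.]),tool_on(M)))
E
```

```text
75 [579.  -6. 162.] [-0.00404381 -0.43832972  2.12133924 -0.12904671  0.85870938  0.22484068]
95 [567.  -4. 179.] [ 8.15708431e-04 -4.78979436e-01  2.12157985e+00 -1.28280744e-01
  8.99405319e-01  2.24340087e-01]
115 [556.  -2. 195.] [ 0.00595528 -0.517996    2.12003094 -0.12794613  0.94029409  0.22422479]
130 [547.  -0. 207.] [ 0.01000837 -0.54611117  2.11769861 -0.127976    0.97100978  0.22438901]
140 [542.   1. 216.] [ 0.01281113 -0.56428193  2.11558919 -0.12812923  0.99148182  0.22461748]
40 [-1.64762998e-03 -4.79207926e-01  2.07007906e+00 -1.21691448e-01
  9.50424890e-01  2.13208326e-01]
80 [-1.64762998e-03 -4.91449779e-01  2.01371145e+00 -1.16279696e-01
  1.01854988e+00  2.03433015e-01]
120 [-1.64762998e-03 -4.96434314e-01  1.95293180e+00 -1.11993953e-01
  1.08388662e+00  1.94805995e-01]
160 [-1.64762998e-03 -4.94910893e-01  1.88798575e+00 -1.08574383e-01
  1.14692429e+00  1.87034840e-01]
0 [-4.81317896e-02 -2.10803227e-01  1.63955619e+00 -4.44089210e-16
  1.71283969e+00  1.26581468e-01]
17 [-0.02368441 -0.40349065  1.81005554 -0.04437295  1.44163343  0.15024226]
```

```bash
cat > mv.py <<'E'
from h import *
from station import bot, hand, kin, viewer
yaw=np.radians(37.3);c,s=np.cos(yaw),np.sin(yaw)
qt=quat(np.array([[-s,c,0],[c,s,0],[0,0,-1.]]).T)
T=np.array([530,401,0.])
def show(t):
    o=bot.get_obs();print(t,round(o["time"],2),np.round(o["ee_pos"],1),"f",np.round(o["contact_force"],1),"w",round(o["gripper_width"],1));return o
E
python3 - <<'E'
from mv import *
p=np.load("face.npy");show("now")
M=face_R(p[3])@Ro.from_euler("y",35,degrees=True).as_matrix()
bot.line_to([530,0,290],tool_on(M),vel=120);show("up")
bot.reach(T+[0,0,180],qt);bot.hold(.3);o=show("above")
w=wrist_cam(viewer.read_camera("wrist"),o)
a=viewer.read_camera("scene")["color"];cv2.imwrite("pics/s3.png",np.hstack([cv2.resize(w["color"],(400,300)),cv2.resize(a,(400,300))])[:,:,::-1])
pickle.dump(w,open("w3.pkl","wb"))
E
```

```text
now 9.2 [541.8   0.9 214.8] f [ 0.5  0.8 -1.7] w 11.6
up 9.97 [ 5.302e+02 -1.000e-01  2.886e+02] f [-0.4 -0.2 -1.7] w 11.5
above 11.81 [530.3 400.5 180.3] f [ 1.3  0.2 -2. ] w 11.6
```

View pics/s3.png

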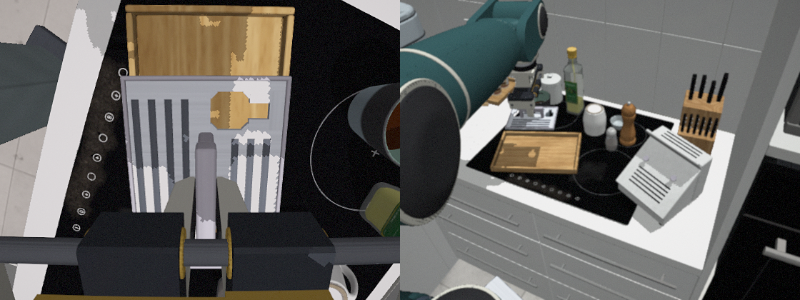

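The filter is level in the grip above the tray. In the wrist half of the picture the tray's far rim corners are at about (127,6) and (294,10), which is (178,8) and (412,14) at full scale. I'll check them against the tray estimate and set the filter down under force guard.

```bash
python3 - <<'E'
from mv import *
w=pickle.load(open("w3.pkl","rb"))
R=np.array([[c,-s,0],[s,c,0],[0,0,1]])
print(project(w,T+np.array([(-93,143,22),(93,143,22)])@R.T), [np.round(R.T@(at_z(w,u,22)-T)) for u in((178,8),(412,14))])
e=np.mean([R.T@(at_z(w,u,22)-T)-v for u,v in(((178,8),(-93,143,22)),((412,14),(93,143,22)))],axis=0)[:2];print("offset",e)
if np.all(abs(e)<12):
    bot.line_to(T+[0,0,55],vel=100);bot.hold(.2);show("55")
    hit=bot.line_to(T+[0,0,26],vel=15,until_force=4);o=show(f"touch {hit}")
E
```

```text
[[168.09352276   8.85274733]
 [407.72691322   8.71416654]] [array([-85., 143.,  22.]), array([ 97., 139.,  22.])]
offset [ 5.7228087  -1.62922849]
55 13.51 [530.1 401.1  55.4] f [ 0.6 -0.2 -1.2] w 11.5
touch True 14.98 [530.  401.   30.2] f [-0.2 -0.4  5.3] w 11.6
```

```bash
python3 - <<'E'
from mv import *
hand.gripper_to(45);o=show("open")
bot.line_to(o["ee_pos"]+[0,0,40],vel=40);bot.line_to(T+[0,0,210],vel=120)
bot.reach([330,250,300],qt);bot.hold(.3);show("clear")
a=viewer.read_camera("scene")["color"];b=viewer.read_camera("top")["color"]
cv2.imwrite("pics/s4.png",np.hstack([cv2.resize(a,(400,300)),cv2.resize(b,(400,300))])[:,:,::-1])
cv2.imwrite("pics/s4b.png",np.hstack([cv2.resize(a[110:300,60:310],(400,300)),cv2.resize(b[160:340,90:330],(400,300))])[:,:,::-1])
E
```

```text
open 15.72 [529.5 400.7  29.1] f [ 0.4 -0.9 -0.4] w 44.9
clear 19.53 [330.3 250.2 299.5] f [-0.8 -0.2  0.1] w 45.1
```

View pics/s4.png

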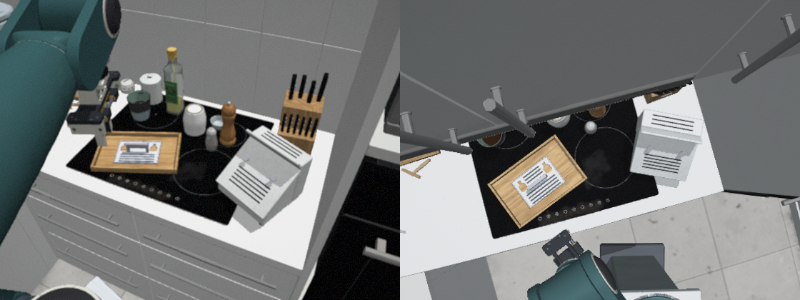

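The filter lies flat and centred in the tray at (135,152) in the scene half and (540,182) in the top half, with its bar up. The mill, shaker and the rest stand as before, and the arm is clear.

```bash
python3 -c "
from station import hand_in
print(hand_in())"
```

```text
the job is handed in; nothing more can be done
None
```

The job is handed in: the filter was slid up, lifted off the studs and laid flat in the bamboo tray with its grip bar up, and nothing around it looked disturbed, at about 20 s of the 42 s allowed.

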